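# Pack the gilded sample panels into their carrying chest and close it up

## Robot

A 6-joint arm with a two-finger parallel gripper is mounted at the origin on the work surface. World frame = base frame: x ahead of the robot, y to its left, z up, the work surface at z = 0. Lengths are in m, angles in rad, forces in N, time in s.
With the tool pointing down it reaches from about 0.35 to 0.925 m from the base axis. Payload 6.4 kg.
Tool frame: the origin (TCP) lies on the centre line of the jaws, within the pads' length; the fingertips stand 19 mm ahead of it and the grasp point (between the pads) is the TCP (robot.finger_overhang is the distance from the TCP to the fingertips, in m); z points along the fingers, y is the direction in which the jaws open and shut (so a half turn about z gives the same grasp; the last joint's range is limited). The gripper opens to 85 mm and grips with 20 to 120 N. Pads are 22 mm wide; open, the fingers measure 114 mm over their backs; the gripper's body (76 mm by 85 mm) begins 54 mm behind the grasp point. The pads swing forward as they close: fully open they stand 13 mm farther back than shut.
Start: joints at [1.172, 0.245, 1.558, -0, 1.339, -0.174], TCP at [0.145, 0.634, 0.25] pointing down, gripper open.
Joint ranges: [-3.13, 3.13], [-1.02, 2.26], [0.13, 2.54], [-0.95, 4.09], [0.21, 2.88], [-2.74, 2.74]. Speed limits (rad/s): [2.57, 2.57, 3.14, 3.14, 3.14, 3.14].

## Interface

Orientations are given as a unit quaternion [w, x, y, z].
In Python, from plant import robot, command_gripper, ik, capture, sign_off, read_t, read_joints, read_dq, read_effort, read_position, read_tool_rot, read_contact_force, read_wrist_torque, read_opening gives the robot as it stands. Calls block until the motion is done:
- robot.move_to(position, orientation): joint-space move of the TCP to a pose.
- robot.move_straight(position, orientation=None, v=0.15, force_limit=None): straight line of the TCP; orientation=None keeps the orientation; v is the mean speed in m/s. With force_limit (N) it stops when the force on the tool has changed by that much, and returns True; else False.
- robot.goto_joints(angles): joint-space move.
- command_gripper(opening, grasp_force=None): opening from 0.0 (shut) to 1.0 (fully open); grasp_force is the grip in N (None keeps the last); returns when the fingers have stopped.
- robot.dwell(seconds).
- ik(position, orientation): joint angles nearest the present ones, or None.
- capture(name): name is "side" or "top" or "wrist"; returns a dict with "img" (400x640x3 uint8, red, green, blue), "intrinsics" (3x3 intrinsics, pixels), "R" (3x3) and "t" (3): a world point X has camera coordinates R X + t; the wrist camera has in their place "mount" (4x4, takes a point from camera to tool coordinates, whose origin is the TCP and whose axes are the flange's). Camera axes: x right, y down, z forward; pixel columns grow to the right and rows downward; lengths in m; the calibration is good to about 2 mm. A picture is of the moment at which its call begins: read the wrist's pose just before it. There is no depth.
A pose or a line that the arm cannot do raises robot.PlanningError and nothing moves.
- sign_off(): hands the job in, once; it reports no verdict.
Readings, each from a call of its own:
- read_t(): time.
- read_joints(): joint angles.
- read_dq(): joint speeds.
- read_effort(): joint torques, N m.
- read_position(): TCP position.
- read_tool_rot(): TCP orientation.
- read_contact_force(): force on the tool from outside, world axes, zero at the start.
- read_wrist_torque(): the same for the moment, N m.
- read_opening(): opening from 0.0 (shut) to 1.0 (fully open).
Only numpy, scipy, OpenCV 4.12 (cv2) and the standard library are available. Lean on these libraries where they do the work, as an engineer would, in place of code of your own. Each camera call takes 0.05 s, during which the arm holds its last target.

## Task

Pack up the gilding samples: take every panel from the leaning rack and stand it on edge, leaf-free margin upwards, in a slot of the carrying chest, one panel to a slot and set down gently (the leaf is fresh), and lay the flat brush in the chest's end drawer. Push the drawer fully home, and when all the panels are in, close the lid and then fold the brass hasp down against the front of the chest. Leave the gilded dish, the jar, the tin and the bowl where they stand.

Things in the scene. Friction and masses are not known exactly. Their poses are not given: they have to be found in the camera images.
- chest: Fixed cedar carrying chest, 128 (x) x 220 (y) x 146 high without its lid; walls 8. Origin: centre of its underside, z up. -x is its front, towards the robot; the lid is hinged along the top of its +x side; the drawer comes out of the foot of its -y end. Its open-topped upper compartment is 112 (x) x 204 (y) inside.
- compartment (a point): Centre of the compartment's floor, 58 above the table, axes as the chest's. Two pale comb rails along the front and back walls (14 deep in x, 48 high) form five slots for panels standing across the chest, faces looking along y: centres at y = -74, -37, 0, 37, 74, each 12 wide, flared to 16 in the top 8. A panel has 6 of play either way along x. All slots start empty.
- drawer (a joint): How far the shallow drawer at the foot of the chest's -y end is pulled out, m: 0 fully shut, 0.15 fully out; starts 0.12 to 0.14. It slides along chest y with about 1 N of friction and stays where it is left.
- drawer_floor (a point): Centre of the drawer's inner floor (z = 14.5 above the table); moves with the drawer; axes as the chest's. The drawer is open-topped, inside 94 (x) x 154 (y), sides 29 high above this floor; its front board, 10 thick, overlaps the chest's end when shut (its outer face then 10 beyond the end); outside it sits the pull. Only the part pulled out of the chest is open from above.
- drawer_pull (a point): Middle of the drawer's dark steel bar pull: a bar about 70 long along chest x, about 10 thick, 31 above the table, 35 out from the drawer's front board (towards chest -y). May be pushed or gripped.
- lid (a joint): Angle of the chest's lid, rad: 0 shut flat on the rim, growing as its front edge rises about the hinge; starts 1.55 to 1.72 (standing about upright), stop at 1.8. Stiff hinge (about 0.2 N m of friction; 0.2 kg lid): it stays where it is left and must be pushed all the way down.
- lid_edge (a point): Middle of the lid's free edge (the front edge when shut), at mid-thickness. The lid is a cedar board 128 x 220 x 10; with the lid shut its top is 156.5 above the table, with two 4 mm battens 70 mm either side of the middle (look only).
- lid_hinge (a point): Middle of the lid's hinge line, on the chest's +x top edge, 146.5 above the table; the line runs along chest y. The free edge is 128 from it.
- hasp (a joint): Angle of the brass hasp on the lid's front edge, rad: 0 folded flat down against the chest's front face (lid shut), 1.57 standing straight out from the lid's edge in the plane of the lid; starts 1.4 to 1.7, stop at 1.9. Slight friction (0.02 N m) holds it where it is left; push it with a finger.
- hasp_tip (a point): Free end of the hasp: a brass plate 30 wide, 3 thick, 50 long, with a small lip at its end, hinged about a line 5 mm in front of the lid's edge and 1 mm below its mid-thickness. Its hinge is midway along the edge. With the lid standing open it points upwards.
- rack: Fixed pale wooden leaning rack, about 110 (x) x 250 (y) x 75 high. Origin: centre of its underside, z up. Five seats at y = -92, -46, 0, 46, 92 (x = 0), each carrying a panel's lower edge at z = 30, leaning 20 degrees back towards the rack's -y side; each panel's back rests on two uprights 45 long, so the upper 35 of the panel is free on both sides. A seat whose panel is absent is empty.
- panel1: Sample panel of black lacquered wood, 100 wide (its x) x 8 thick (its y) x 80 high (its z), 70 g, with yellow gold leaf on both faces and a bare black margin along the top 33 mm. Origin: centre of its lower edge face; z points to the bare margin. May be absent (None).
- panel2: Sample panel of black lacquered wood, 100 wide (its x) x 8 thick (its y) x 80 high (its z), 70 g, with pale gold leaf on both faces and a bare black margin along the top 33 mm. Origin: centre of its lower edge face; z points to the bare margin. May be absent (None).
- panel3: Sample panel of black lacquered wood, 100 wide (its x) x 8 thick (its y) x 80 high (its z), 70 g, with silver leaf on both faces and a bare black margin along the top 33 mm. Origin: centre of its lower edge face; z points to the bare margin. May be absent (None).
- panel4: Sample panel of black lacquered wood, 100 wide (its x) x 8 thick (its y) x 80 high (its z), 70 g, with copper leaf on both faces and a bare black margin along the top 33 mm. Origin: centre of its lower edge face; z points to the bare margin. May be absent (None).
- panel5: Sample panel of black lacquered wood, 100 wide (its x) x 8 thick (its y) x 80 high (its z), 70 g, with red-tinted leaf on both faces and a bare black margin along the top 33 mm. Origin: centre of its lower edge face; z points to the bare margin. May be absent (None).
- brush: Flat lacquer brush: a pale cypress bar 100 (x) x 26 (y) x 12 high, 40 g, with a red band and black hair at its +x end. Lies flat on the bench; origin: centre of its underside.
- dish: Bystander: gilded round dish, 160 across, 26 high, origin at the centre of its underside.
- jar: Bystander: white jar with dark cap, 48 across, 62 high; origin as the dish's.
- tin: Bystander: tin, 60 across, 50 high; origin as the dish's.
- bowl: Bystander: red bowl, 90 across, 45 high; origin as the dish's.
Not all that is in view belongs to the job. What is shaped like the panel1 but turquoise is not meant.

How it is judged:
By the outcome, as a careful person would: the job done as asked, in the order asked, and still so for the second after the job is handed in, with the robot touching nothing.
Of panel1, panel2, panel3, panel4, panel5 only 3 to 5 are there at a start; the rules pass over those that are not, and their reading is None.
At some moment in a run one of brush may be knocked a few centimetres aside while the robot is not near it.
It also fails if it takes over 210 s, if anything falls off the work surface, if the arm or the gripper's body presses on something with over 40 N, if the wrist force passes 120 N, or if a joint passes its speed limit or range.

## Working session

There is one attempt and no reset: what is moved stays moved. The work goes in short steps, each a Python script; the robot and the scene stay as the last script left them, time stands still between calls to the robot, and variables do not carry over. Pictures are saved under pics/ and viewed, and the job is handed in when it is done.

```bash
ls -la; mkdir -p pics
python3 - <<'E'
from plant import *
import cv2, numpy as np
print(read_t(), read_position(), read_tool_rot(), robot.finger_overhang)
for n in ("side","top","wrist"):
    c=capture(n); cv2.imwrite(f"pics/{n}0.png",c["img"][:,:,::-1])
    print(n,c["intrinsics"].tolist()); print({k:np.round(c[k],4).tolist() for k in c if k not in("img","intrinsics")})
E
```

```text
total 12
drwxr-xr-x  3 agent agent 4096 Dec  7 01:44 .
drwxr-xr-x 23 root  root  4096 Dec  7 01:44 ..
drwxr-xr-x  2 agent agent 4096 Dec  7 01:44 pics
0.0 [0.14467561 0.63316191 0.24917649] [-2.85569341e-04  1.12176997e-01  9.93687774e-01 -9.20904254e-04] 0.019
side [[419.3802851996943, 0.0, 324.950845549365], [0.0, 419.3802851996943, 190.7323970975284], [0.0, 0.0, 1.0]]
{'R': [[0.8516, -0.524, -0.0112], [-0.3016, -0.4724, -0.8282], [0.4287, 0.7087, -0.5603]], 't': [-0.339, 0.2802, 0.9867]}
top [[510.5468238920326, 0.0, 320.4035776928715], [0.0, 510.5468238920326, 198.52442052609996], [0.0, 0.0, 1.0]]
{'R': [[-0.1047, -0.9945, -0.0032], [-0.9735, 0.1032, -0.2041], [0.2033, -0.0183, -0.979]], 't': [0.1145, 0.4966, 1.3708]}
wrist [[276.60264388399384, 0.0, 315.3484725621062], [0.0, 276.60264388399384, 200.228259053561], [0.0, 0.0, 1.0]]
{'mount': [[-0.001, -0.9652, -0.2617, 0.0673], [1.0, -0.0007, -0.0011, 0.0006], [0.0008, -0.2617, 0.9652, -0.1241], [0.0, 0.0, 0.0, 1.0]]}
```

View pics/side0.png

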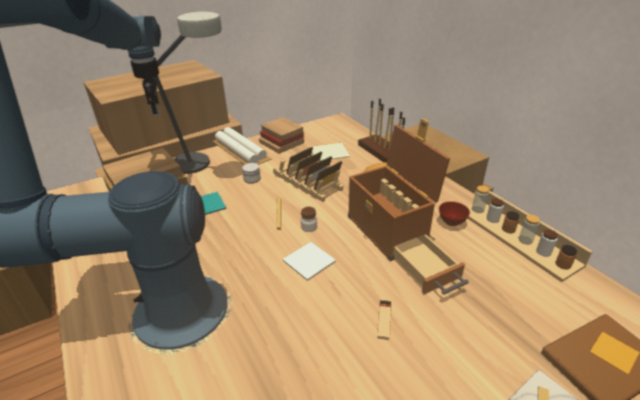

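View pics/top0.png

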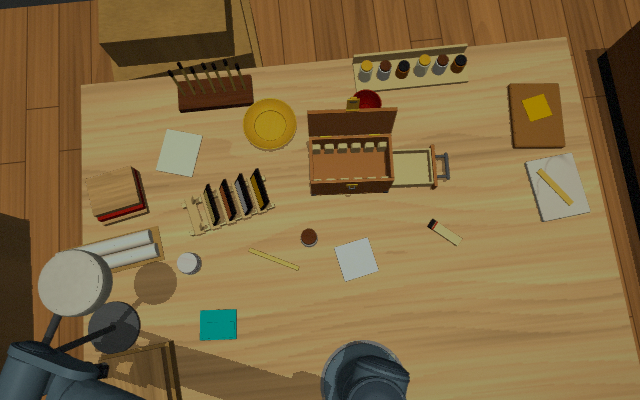

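View pics/wrist0.png

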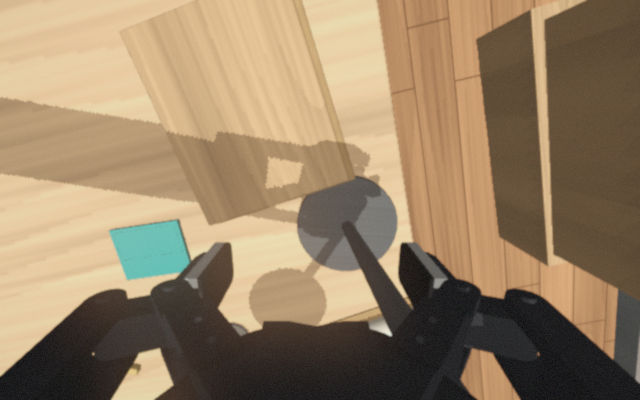

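Run:
```python
import cv2, numpy as np
t=cv2.imread("pics/top0.png")
cv2.imwrite("pics/c1.png",cv2.resize(t[160:245,170:290],None,fx=6.6,fy=6.6,interpolation=cv2.INTER_CUBIC))
cv2.imwrite("pics/c2.png",cv2.resize(t[85:250,300:470],None,fx=3.6,fy=3.6,interpolation=cv2.INTER_CUBIC)[:600,:800])
s=cv2.imread("pics/side0.png")
cv2.imwrite("pics/c3.png",cv2.resize(s[110:310,260:480],None,fx=3,fy=3,interpolation=cv2.INTER_CUBIC))
```

```text
(no output)
```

View pics/c1.png

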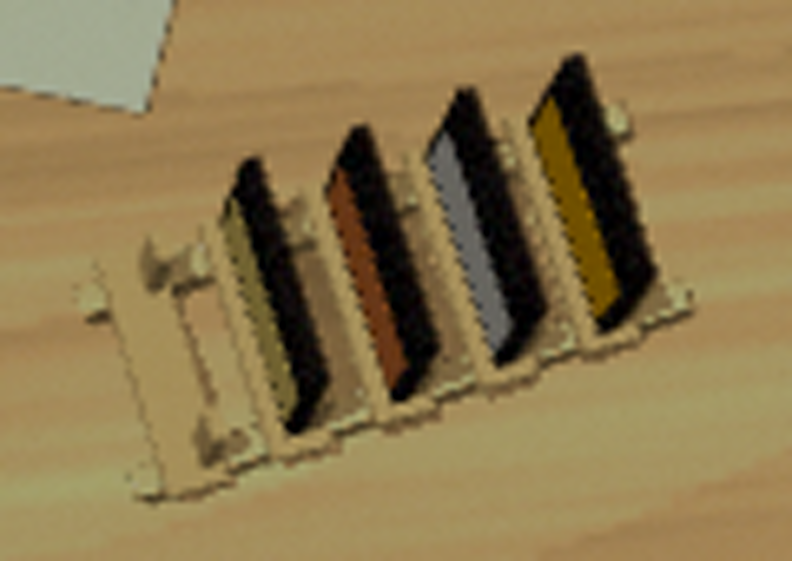

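View pics/c2.png

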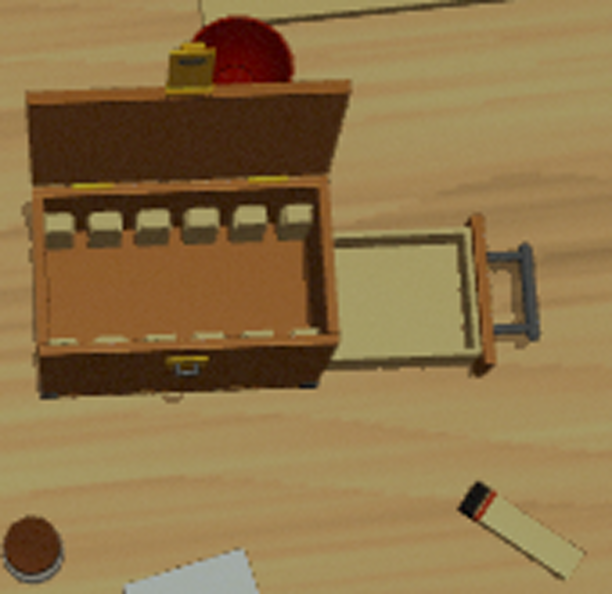

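View pics/c3.png

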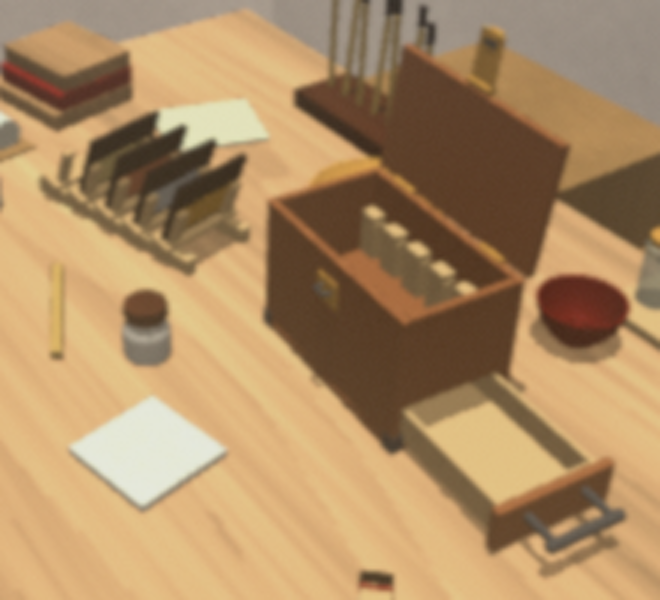

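```bash
cat > h.py <<'E'
from plant import *
import cv2, numpy as np
from scipy.spatial.transform import Rotation as Rn
def cam(n):
    if n=="wrist":
        p=np.array(read_position()); q=np.array(read_tool_rot())
    c=capture(n); K=np.array(c["intrinsics"])
    if n=="wrist":
        M=np.array(c["mount"]); Rt=Rn.from_quat(q[[1,2,3,0]]).as_matrix()
        Rc=Rt@M[:3,:3]; o=p+Rt@M[:3,3]
    else:
        R=np.array(c["R"]); Rc=R.T; o=-R.T@np.array(c["t"])
    return dict(img=c["img"],K=K,Rc=Rc,o=o)
def save(c,name):
    cv2.imwrite(f"pics/{name}.png",c["img"][:,:,::-1])
    np.savez(f"pics/{name}.npz",K=c["K"],Rc=c["Rc"],o=c["o"])
def load(name):
    return dict(np.load(f"pics/{name}.npz"),img=cv2.imread(f"pics/{name}.png"))
def ray(c,uv):
    d=c["Rc"]@np.linalg.inv(c["K"])@np.array([uv[0],uv[1],1.]); return d/np.linalg.norm(d)
def cast(c,uv,z):
    d=ray(c,uv); return c["o"]+d*(z-c["o"][2])/d[2]
def proj(c,X):
    v=c["K"]@(c["Rc"].T@(np.asarray(X)-c["o"])); return v[:2]/v[2]
def tri(c1,u1,c2,u2):
    d1,d2=ray(c1,u1),ray(c2,u2); A=np.stack([d1,-d2],1)
    s=np.linalg.lstsq(A,c2["o"]-c1["o"],rcond=None)[0]
    a=c1["o"]+s[0]*d1;b=c2["o"]+s[1]*d2
    return (a+b)/2,np.linalg.norm(a-b)
def quat(Rm):
    q=Rn.from_matrix(Rm).as_quat(); return q[[3,0,1,2]]
def down(yaw,tilt=0):
    """tool down; tool y along (cos(yaw+90)) ; yaw = heading of frame x; tool x=-x; tilt about frame x"""
    Rz=Rn.from_euler('z',yaw).as_matrix()
    B=np.array([[-1,0,0],[0,1,0],[0,0,-1.]]).T
    return quat(Rz@Rn.from_euler('x',tilt).as_matrix()@B)
E
python3 - <<'E'
from h import *
for n in("side","top"): save(cam(n),n+"1")
T=load("top1")
f=lambda n,o,s,p,z:print(n,np.round(cast(T,(p[0]/s+o[0],p[1]/s+o[1]),z),4))
for n,p in dict(FL=(40,347),FR=(338,338),BR=(328,183),BL=(36,187)).items(): f("chest "+n,(300,85),3.6,p,.146)
for n,p in dict(hairend=(482,488),tail=(577,566)).items(): f("brush "+n,(300,85),3.6,p,.012)
f("pull",(300,85),3.6,(531,292),.031)
for n,p in dict(lidL=(27,95),lidR=(350,85),).items(): f(n,(300,85),3.6,p,.275)
f("hasp tip",(300,85),3.6,(195,43),.32)
for n,p in dict(y1=(575,58),y0=(653,270),s1=(467,92),s0=(547,310),c1=(360,128),c0=(437,348),p1=(250,160),p0=(325,385)).items(): f(n,(170,160),6.6,p,.105)
for n,p in dict(dish=(270,125),bowl=(367,101),jar=(309,237),tin=(189,263)).items(): f(n,(0,0),1,p,.03)
E
```

```text
chest FL [0.5343 0.0829 0.146 ]
chest FR [ 0.5182 -0.1332  0.146 ]
chest BR [ 0.636  -0.1416  0.146 ]
chest BL [0.6558 0.0735 0.146 ]
brush hairend [ 0.4167 -0.2525  0.012 ]
brush tail [ 0.3478 -0.317   0.012 ]
pull [ 0.566  -0.3103  0.031 ]
lidL [0.6774 0.0744 0.275 ]
lidR [ 0.6614 -0.1427  0.275 ]
hasp tip [ 0.6838 -0.0374  0.32  ]
y1 [0.5948 0.2248 0.105 ]
y0 [0.5028 0.2004 0.105 ]
s1 [0.5851 0.27   0.105 ]
s0 [0.4909 0.2445 0.105 ]
c1 [0.5746 0.3147 0.105 ]
c0 [0.48   0.2899 0.105 ]
p1 [0.5659 0.3603 0.105 ]
p0 [0.4696 0.3358 0.105 ]
dish [0.7437 0.1846 0.03  ]
bowl [ 0.7876 -0.1058  0.03  ]
jar [0.4048 0.1044 0.03  ]
tin [0.3679 0.4408 0.03  ]
```

Run:
```python
from h import *
robot.move_to([0.50,0.28,0.27],down(np.radians(13.5))); save(cam("wrist"),"wr")
robot.move_to([0.50,-0.03,0.30],down(np.radians(-4.2))); save(cam("wrist"),"wc")
robot.move_to([0.44,-0.26,0.27],down(np.radians(-4.2))); save(cam("wrist"),"wd")
print(read_t(),read_position())
```

```text
4.3667 [ 0.44068964 -0.25882772  0.27021252]
```

View pics/wr.png

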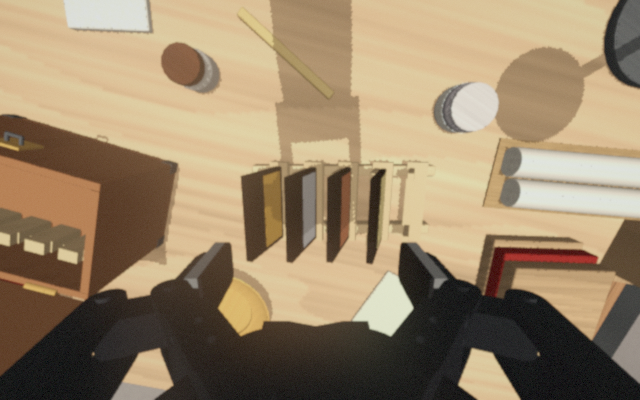

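View pics/wc.png

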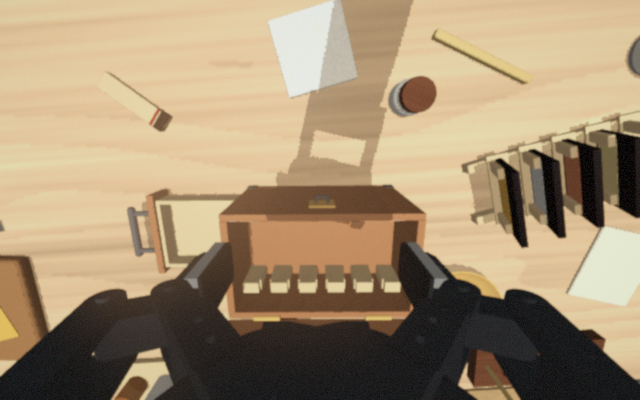

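View pics/wd.png

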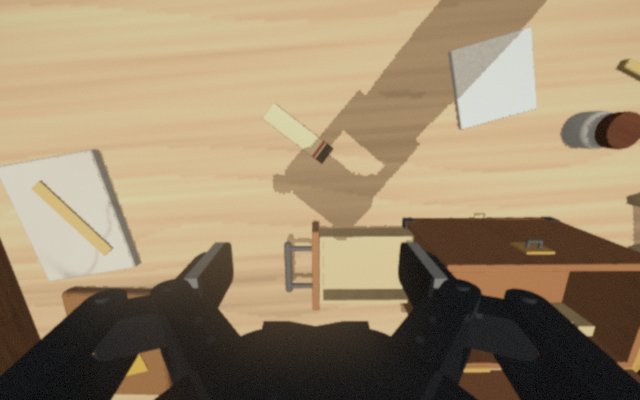

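Run:
```python
from h import *
z=lambda n,x0,y0,x1,y1,s,o:cv2.imwrite(f"pics/{o}.png",cv2.resize(cv2.imread(f"pics/{n}.png")[y0:y1,x0:x1],None,fx=s,fy=s,interpolation=cv2.INTER_CUBIC))
z("wr",235,150,440,270,3.9,"wr_z"); z("wc",210,175,440,330,3.4,"wc_z"); z("wd",255,90,425,315,2.6,"wd_z")
```

```text
(no output)
```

View pics/wr_z.png

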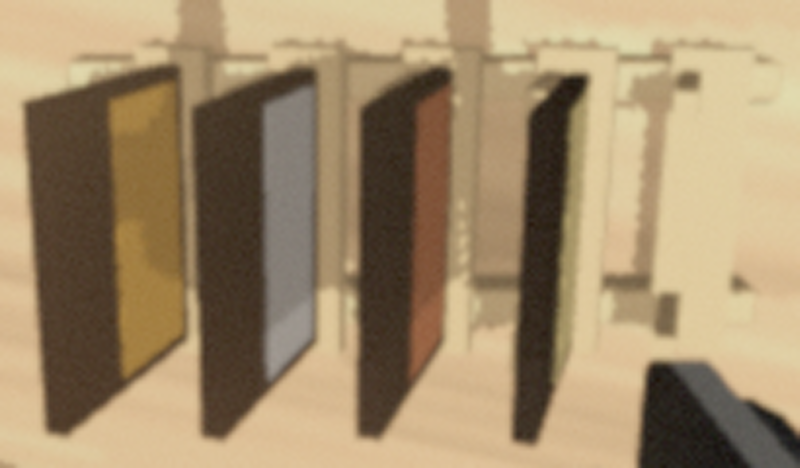

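View pics/wc_z.png

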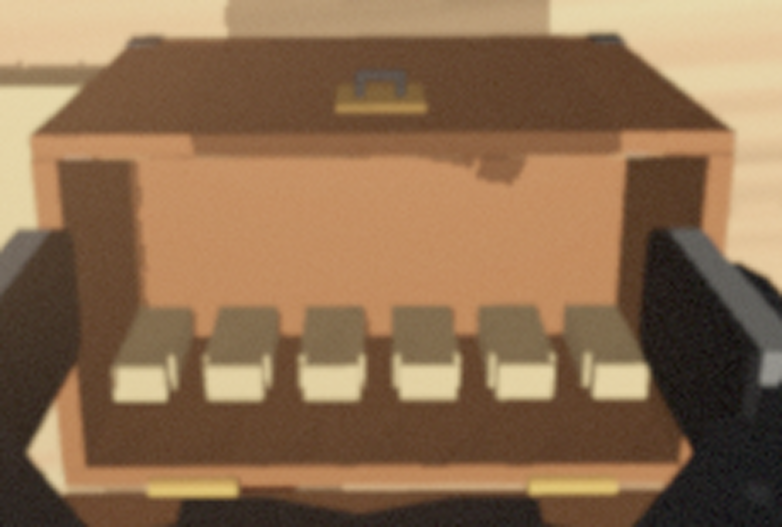

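View pics/wd_z.png

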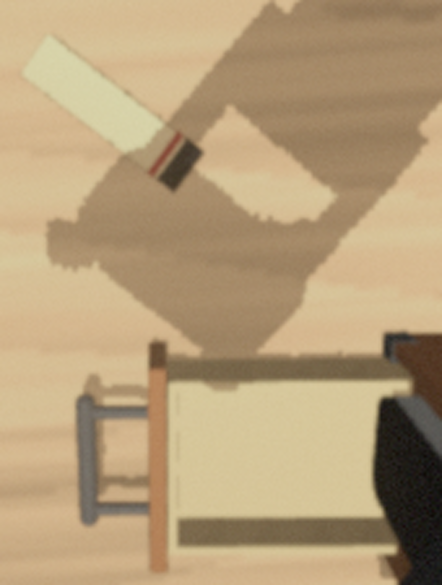

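Run:
```python
from h import *
W=load("wc"); g=lambda p,o=(210,175),s=3.4:(p[0]/s+o[0],p[1]/s+o[1])
def pr(n,c,p,z): print(n,np.round(cast(c,p,z),4))
for n,p in dict(FL=(33,133),FR=(733,130),RL=(68,487)).items(): pr(n,W,g(p),.146)
te=np.array([cast(W,g((x,382)),.106) for x in(140,236,332,428,525,620)])
print(np.round(te,4).tolist()); d=te[-1]-te[0]; print("len",np.linalg.norm(d),"yaw",np.degrees(np.arctan2(-d[0],d[1])),te.mean(0))
D=load("wd"); k=lambda p:g(p,(255,90),2.6)
for n,p in dict(b_tl=(50,35),b_bl=(22,72),b_br=(172,190),b_tr=(202,153)).items(): pr(n,D,k(p),.012)
for n,p in dict(pull0=(88,398),pull1=(88,520)).items(): pr(n,D,k(p),.036)
for n,p in dict(fb0=(160,345),fb1=(160,570)).items(): pr(n,D,k(p),.045)
for n,p in dict(ft=(178,395),fb=(178,520),re=(400,450)).items(): pr(n,D,k(p),.0145)
R=load("wr"); r=lambda p:g(p,(235,150),3.9)
for n,(a,b) in dict(y=((25,103),(48,432)),s=((195,107),(202,436)),c=((361,110),(359,436)),p=((530,110),(515,440))).items():
    A=cast(R,r(a),.1038);B=cast(R,r(b),.1038);v=B-A
    print(n,np.round(A,4),np.round(B,4),"len",np.linalg.norm(v),"yaw",np.degrees(np.arctan2(v[1],v[0])),"mid",np.round((A+B)/2,4))
```

```text
FL [ 0.516 -0.131  0.146]
FR [0.5309 0.0856 0.146 ]
RL [ 0.6445 -0.14    0.146 ]
[[0.6302, -0.122, 0.106], [0.6329, -0.0853, 0.106], [0.6355, -0.0486, 0.106], [0.6382, -0.012, 0.106], [0.6409, 0.0251, 0.106], [0.6435, 0.0614, 0.106]]
len 0.18380769265429883 yaw -4.163492157055879 [ 0.63686238 -0.03023506  0.106     ]
b_tl [ 0.3423 -0.3053  0.012 ]
b_bl [ 0.359  -0.3215  0.012 ]
b_br [ 0.4245 -0.2494  0.012 ]
b_tr [ 0.4063 -0.2324  0.012 ]
pull0 [ 0.5298 -0.3023  0.036 ]
pull1 [ 0.6041 -0.3097  0.036 ]
fb0 [ 0.4992 -0.2613  0.045 ]
fb1 [ 0.6331 -0.2709  0.045 ]
ft [ 0.5411 -0.2539  0.0145]
fb [ 0.6219 -0.2592  0.0145]
re [ 0.585  -0.1271  0.0145]
y [0.5037 0.2016 0.1038] [0.5997 0.2245 0.1038] len 0.098699625727416 yaw 13.449346007152421 mid [0.5517 0.2131 0.1038]
s [0.494  0.2468 0.1038] [0.5903 0.2692 0.1038] len 0.09889151548297963 yaw 13.053852756518335 mid [0.5421 0.258  0.1038]
c [0.4842 0.2911 0.1038] [0.5794 0.3145 0.1038] len 0.0980467550446047 yaw 13.80687338432951 mid [0.5318 0.3028 0.1038]
p [0.4734 0.3359 0.1038] [0.5699 0.3598 0.1038] len 0.0993435149782711 yaw 13.929517420664233 mid [0.5216 0.3478 0.1038]
```

```bash
cat >> h.py <<'E'
CC=np.array([.5875,-.0272]); CY=np.radians(-4.16)
def ch(x,y,z):
    c,s=np.cos(CY),np.sin(CY); return np.array([CC[0]+c*x-s*y,CC[1]+s*x+c*y,z])
E
python3 - <<'E'
from h import *
b=np.array([.383,-.277]); yb=np.radians(48.2)
qp=down(yb); qd=down(CY+np.pi/2)
print(ik([*b,.12],qp), ik(ch(0,-.176,.12),qd))
robot.move_to([*b,.14],qp); command_gripper(.55,30)
c=cam("wrist"); save(c,"b1")
print([np.round(proj(c,[x,y,.012]),0) for x,y in((.3507,-.3134),(.4154,-.2409))], read_t())
E
```

```text
None [-5.24948432e-01  2.99108282e-01  1.74764605e+00 -4.44089210e-16
  1.09483832e+00  2.68924992e+00]Traceback (most recent call last):
  File "<stdin>", line 5, in <module>
plant.PlanningError: the arm cannot take that pose within its joint ranges
```

Run:
```python
from h import *
b=np.array([.383,-.277]); yb=np.radians(48.2-180)
qp=down(yb); qd=down(CY+np.pi/2)
print(ik([*b,.12],qp), ik([*b,.021],qp), ik(ch(0,-.176,.035),qd),ik(ch(0,-.176,.2),qd))
robot.move_to([*b,.14],qp); command_gripper(.55,30)
c=cam("wrist"); save(c,"b1")
print([np.round(proj(c,[x,y,.012]),0) for x,y in((.3507,-.3134),(.4154,-.2409))], read_t())
```

```text
[-8.66685315e-01 -7.42849860e-03  2.09391965e+00 -4.44089210e-16
  1.05510150e+00 -1.37137688e-01] [-8.66685315e-01  1.92168464e-01  2.11054323e+00 -4.44089210e-16
  8.38880964e-01 -1.37137688e-01] [-5.24948432e-01  4.29893263e-01  1.76215462e+00 -4.44089210e-16
  9.49544772e-01  2.68924992e+00] [-5.24948432e-01  2.00515886e-01  1.70560060e+00 -4.44089210e-16
  1.23547617e+00  2.68924992e+00]
[array([317., 245.]), array([317., 145.])] 6.7167
```

View pics/b1.png

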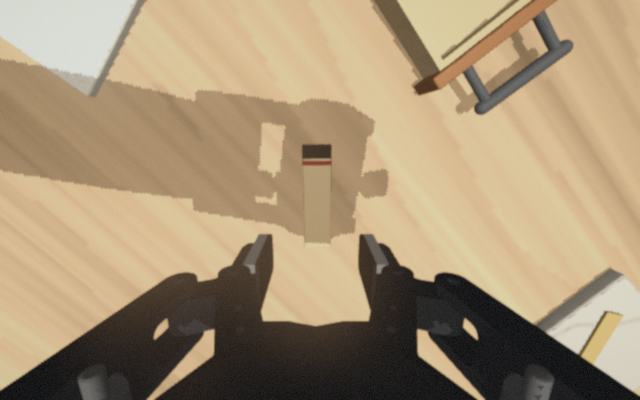

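Run:
```python
from h import *
b=np.array([.383,-.277]); qp=down(np.radians(48.2-180)); qd=down(CY+np.pi/2)
robot.move_straight([*b,.05],qp,v=.15)
print(robot.move_straight([*b,.021],qp,v=.05,force_limit=8))
command_gripper(0,30); print(read_opening(),read_opening()*85)
robot.move_straight([*b,.20],v=.15)
robot.move_to(ch(0,-.178,.20),qd)
save(cam("side"),"b2s"); save(cam("wrist"),"b2w"); print(read_t(),read_opening())
```

```text
False
0.2926762369246655 24.877480138596567
12.3583 0.29487880568215524
```

View pics/b2s.png

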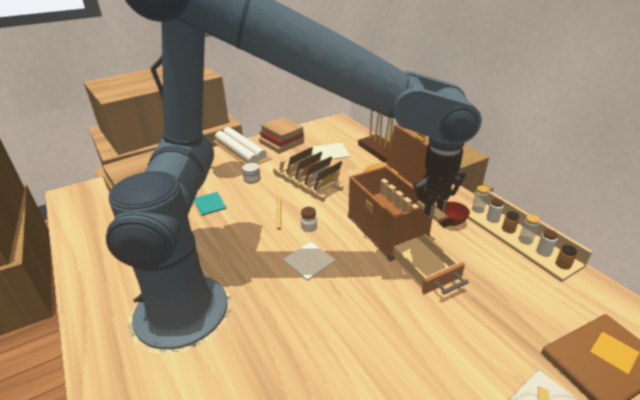

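View pics/b2w.png

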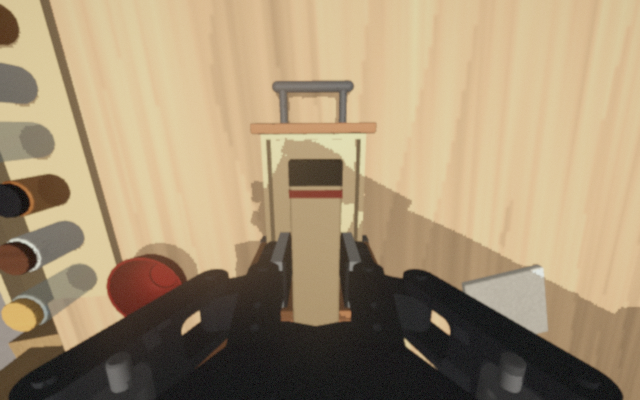

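Run:
```python
from h import *
robot.move_straight(ch(0,-.178,.06),v=.12)
print(robot.move_straight(ch(0,-.178,.035),v=.03,force_limit=3),read_position()[2])
command_gripper(.45)
robot.move_straight(ch(0,-.178,.20),v=.15)
save(cam("wrist"),"b3w"); print(read_t(),read_opening())
```

```text
True 0.035971352453402085
16.0083 0.4526441519800621
```

View pics/b3w.png

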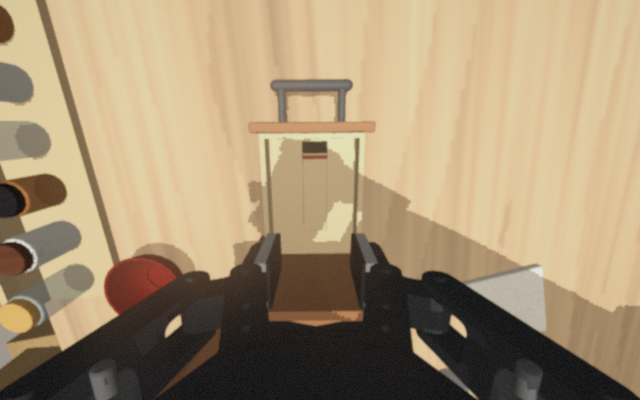

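Run:
```python
from h import *
print(ik(ch(0,-.318,.034),down(CY+np.pi/2)))
robot.move_to(ch(0,-.318,.20),down(CY+np.pi/2)); command_gripper(0,30)
robot.move_straight(ch(0,-.318,.034),v=.15)
print(robot.move_straight(ch(0,-.19,.034),v=.06,force_limit=8), ch(0,-.19,.034)-read_position())
print(robot.move_straight(ch(0,-.155,.034),v=.03,force_limit=12))
p=read_position()-np.array([*CC,0]);print("chest y",p[1]*np.cos(CY)-p[0]*np.sin(CY),read_contact_force())
robot.move_straight(ch(0,-.20,.034),v=.1)
robot.move_straight(ch(0,-.20,.25),v=.2)
save(cam("side"),"d1s");save(cam("top"),"d1t"); print(read_t())
```

```text
[-7.18949872e-01  5.28735515e-01  1.62134346e+00 -4.44089210e-16
  9.91513679e-01  2.49524848e+00]
False [-0.00021086  0.00011576 -0.00012096]
True
chest y -0.17215143196276153 [-0.73491625 -3.21128514  1.46149285]
23.0833
```

Run:
```python
import cv2,numpy as np
a=cv2.imread("pics/d1s.png")[110:310,260:480];b=cv2.imread("pics/d1t.png")[60:260,290:510]
cv2.imwrite("pics/d1.png",cv2.resize(np.hstack([a,b]),None,fx=1.8,fy=1.8,interpolation=cv2.INTER_CUBIC))
```

```text
(no output)
```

View pics/d1.png

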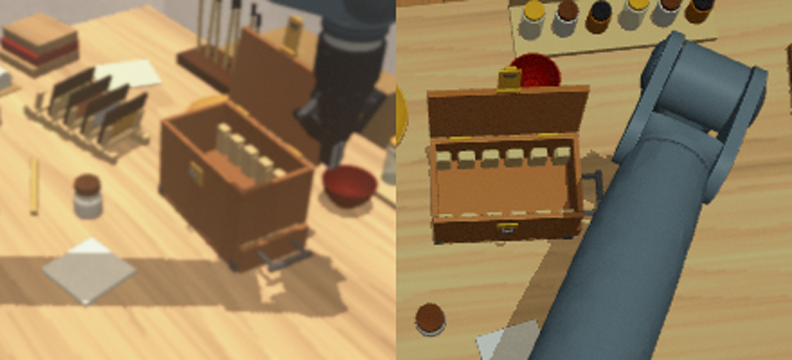

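```bash
cat >> h.py <<'E'
RY=np.radians(13.3); TL=np.radians(20)
Rr=Rn.from_euler('z',RY).as_matrix()
PA=Rr@np.array([0,-np.sin(TL),np.cos(TL)]); PN=Rr@np.array([0,np.cos(TL),np.sin(TL)])
QR=down(RY,TL); QC=down(CY); GZ=.074
MID=dict(y=[.5517,.2131,.1038],s=[.5421,.2580,.1038],c=[.5318,.3028,.1038],p=[.5216,.3478,.1038])
def gpt(k): return np.array(MID[k])+.004*PN-(.080-GZ)*PA
def pick(k,op=.32):
    g=gpt(k)
    robot.move_to(g+PA*.11,QR); command_gripper(op,30)
    hit=robot.move_straight(g+PA*.012,QR,v=.12,force_limit=6)
    if not hit: hit=robot.move_straight(g,QR,v=.04,force_limit=6)
    return hit
E
python3 - <<'E'
from h import *
for k in MID: print(k,np.round(gpt(k),4),ik(gpt(k),QR),ik(gpt(k)+PA*.12,QR))
print(ik(ch(0,-.037,.132),QC))
robot.move_straight(ch(0,-.20,.32),v=.2)
print(pick('y')); save(cam("wrist"),"p1w");save(cam("side"),"p1s");save(cam("top"),"p1t");print(read_t(),read_position())
E
```

```text
y [0.5504 0.2188 0.0995] [ 0.04871731  0.30174054  1.81915899  0.38341413  1.1173441  -1.94059388] [-0.02091436  0.15169602  1.76508494  0.34791163  1.33036633 -1.92547512]
s [0.5408 0.2637 0.0995] [ 0.12776116  0.30833936  1.81071382  0.39299196  1.0935225  -1.86998621] [ 0.05733451  0.15175822  1.76501505  0.35657815  1.30496658 -1.85410886]
c [0.5305 0.3085 0.0995] [ 0.20670743  0.32071293  1.79478153  0.40021468  1.0707394  -1.79797356] [ 0.13627864  0.15839691  1.75753686  0.36335818  1.27957721 -1.78150104]
p [0.5203 0.3535 0.0995] [ 0.28498425  0.34037878  1.76920368  0.40472618  1.0498969  -1.72459685] [ 0.21543134  0.17344129  1.74045967  0.36803678  1.25481804 -1.70782237]
[-3.01756662e-01  2.37518146e-01  1.79844573e+00 -4.44089210e-16
  1.10562877e+00 -1.79994729e+00]
False
29.3167 [0.55050299 0.21876246 0.09968433]
```

Run:
```python
import cv2,numpy as np
a=cv2.imread("pics/p1s.png")[100:230,240:380];b=cv2.imread("pics/p1w.png")
cv2.imwrite("pics/p1a.png",cv2.resize(a,None,fx=4,fy=4,interpolation=cv2.INTER_CUBIC))
```

```text
(no output)
```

View pics/p1a.png

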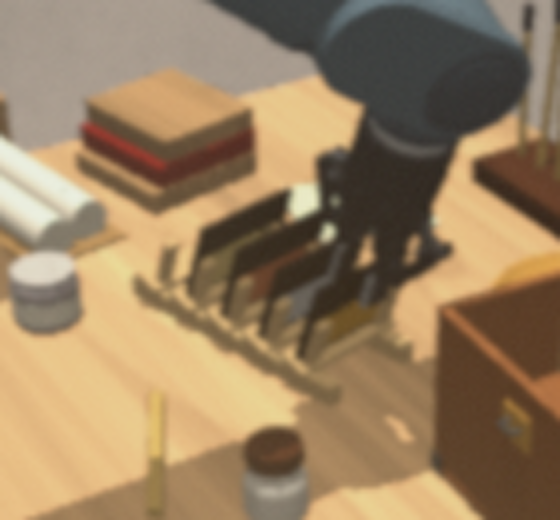

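View pics/p1w.png

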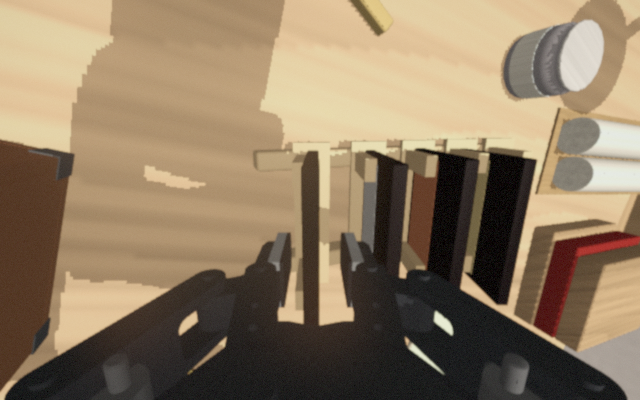

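Run:
```python
from h import *
command_gripper(0,30); print(read_opening()*85, read_contact_force())
g=gpt('y'); robot.move_straight(g+PA*.03,QR,v=.05); robot.move_straight(g+PA*.16,QR,v=.15)
robot.move_to(ch(0,-.037,.25),QC)
print(read_t(),read_opening()*85,read_position()-ch(0,-.037,.25))
for n in("wrist","side","top"): save(cam(n),"p2"+n)
```

```text
7.223514321250543 [ 0.62721696 -0.5382383   0.55506239]
32.3 7.405313133563317 [-0.00017981  0.00094693 -0.00050318]
```

Run:
```python
import cv2,numpy as np
a=cv2.imread("pics/p2side.png")[100:260,320:490]
cv2.imwrite("pics/p2a.png",cv2.resize(a,None,fx=3.6,fy=3.6,interpolation=cv2.INTER_CUBIC))
```

```text
(no output)
```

View pics/p2a.png

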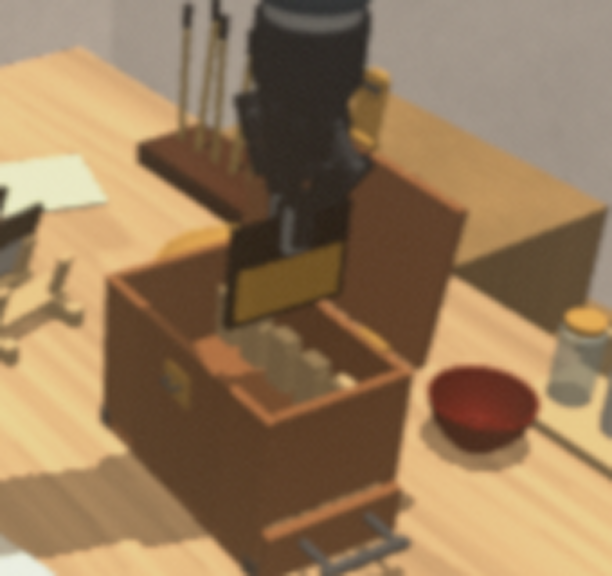

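View pics/p2wrist.png

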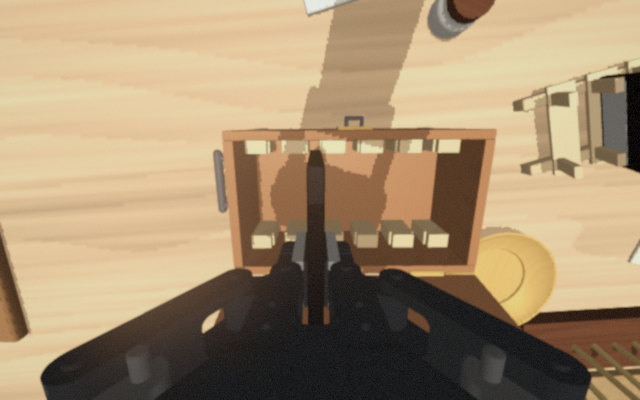

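Run:
```python
import cv2,numpy as np
a=cv2.imread("pics/p2wrist.png")[120:275,215:500]
cv2.imwrite("pics/p2b.png",cv2.resize(a,None,fx=2.8,fy=2.8,interpolation=cv2.INTER_CUBIC))
```

```text
(no output)
```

View pics/p2b.png

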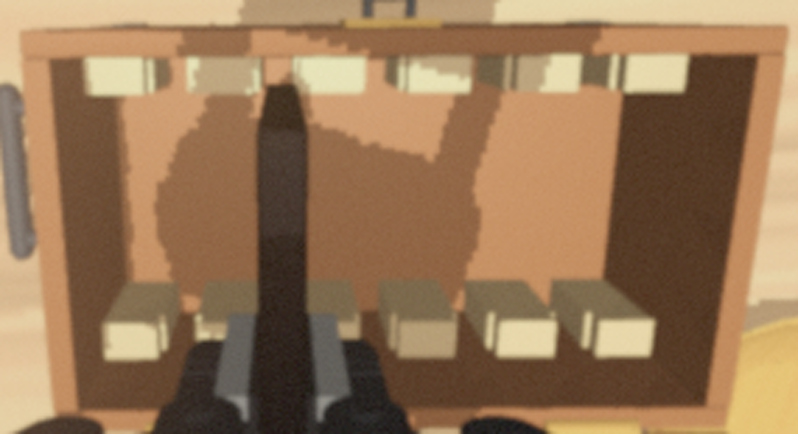

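```bash
sed -i 's/CC=np.array(\[.5875,-.0272\])/CC=np.array([.5875,-.0284])/' h.py
cat >> h.py <<'E'
def place(y,top=.25):
    robot.move_straight(ch(0,y,.058+GZ+.052),QC,v=.12)
    h1=robot.move_straight(ch(0,y,.058+GZ+.006),QC,v=.05,force_limit=3)
    if h1: print("EARLY",read_position()[2]-GZ,read_contact_force()); return False
    h2=robot.move_straight(ch(0,y,.058+GZ-.004),QC,v=.015,force_limit=1.5)
    print("down",h2,"bottom z",read_position()[2]-GZ,read_contact_force()); return True
def release(y,op=.26):
    command_gripper(op); robot.move_straight(ch(0,y,.26),QC,v=.12)
E
python3 - <<'E'
from h import *
robot.move_straight(ch(0,-.037,.25),QC,v=.05); f0=read_contact_force(); print(f0)
place(-.037); save(cam("side"),"p3s");save(cam("wrist"),"p3w"); print(read_t())
E
python3 - <<'E'
import cv2,numpy as np
a=cv2.imread("pics/p3s.png")[100:260,320:490]
cv2.imwrite("pics/p3a.png",cv2.resize(a,None,fx=3.6,fy=3.6,interpolation=cv2.INTER_CUBIC))
E
```

```text
[-0.41691536  0.38062123 -0.17147317]
down True bottom z 0.05746082090933015 [-0.59642329 -0.90879249  3.70530994]
35.0583
```

View pics/p3a.png

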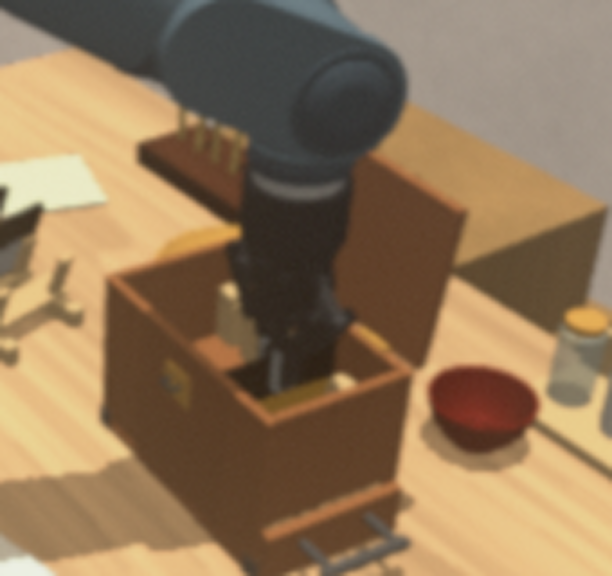

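View pics/p3w.png

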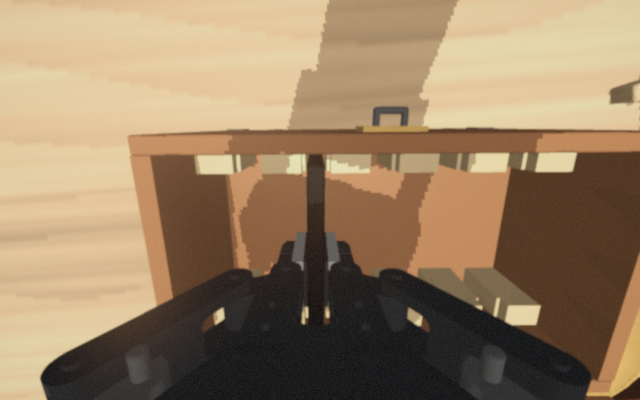

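Run:
```python
from h import *
release(-.037); print(read_t(),read_contact_force())
save(cam("wrist"),"p4w")
robot.move_straight(ch(0,-.037,.30),QC,v=.2)
print(pick('s')); save(cam("wrist"),"p5w"); print(read_t(),read_contact_force())
```

```text
36.575 [ 0.14996604  0.04174837 -0.38699602]
False
39.85 [0.10462527 0.45901198 0.08302459]
```

View pics/p4w.png

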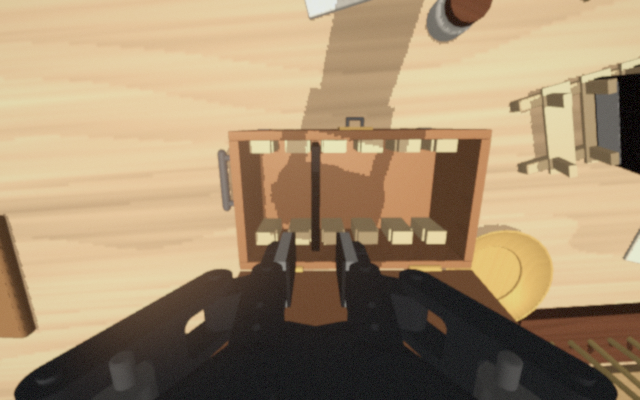

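View pics/p5w.png

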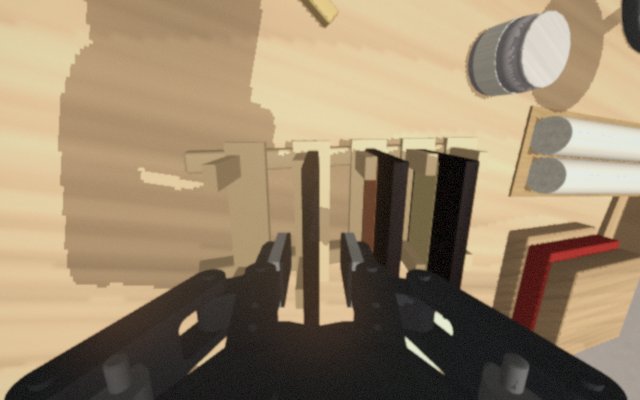

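The yellow panel stands upright in its slot (column 316). The silver panel is centred between the fingers. Next I place it and reach for copper.

```bash
cat >> h.py <<'E'
def cycle(k,y,op=.26):
    command_gripper(0,30); o=read_opening()*85
    g=gpt(k); robot.move_straight(g+PA*.03,QR,v=.05); robot.move_straight(g+PA*.16,QR,v=.15)
    robot.move_to(ch(0,y,.25),QC); robot.dwell(.2)
    print(k,"grip mm",o,read_opening()*85)
    if not place(y): return False
    release(y,op); save(cam("wrist"),"placed_"+k); print(read_t()); return True
E
python3 - <<'E'
from h import *
if cycle('s',0.0):
    robot.move_straight(ch(0,0,.30),QC,v=.2)
    print(pick('c')); save(cam("wrist"),"p6w"); print(read_t())
E
```

```text
s grip mm 7.412535236622801 7.545019886295515
down True bottom z 0.057495810569047914 [-1.34196394  0.26755779  4.63304646]
46.9
False
50.1583
```

View pics/placed_s.png

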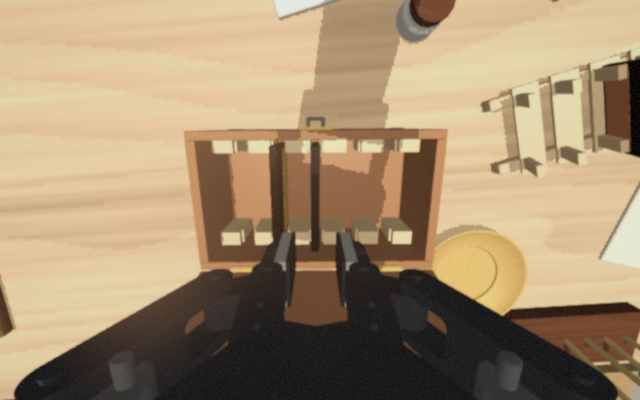

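View pics/p6w.png

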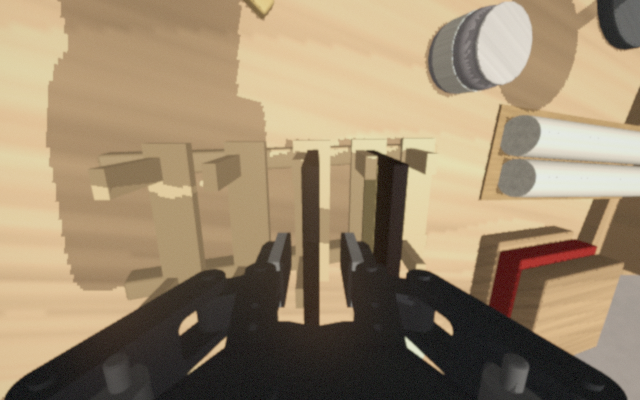

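Silver is seated and copper is centred. The contact at 4.6 N is higher than I want, so I'll slow the last millimetres.

```bash
sed -i 's/v=.015,force_limit=1.5/v=.008,force_limit=1.2/; s/058+GZ+.006),QC,v=.05/058+GZ+.004),QC,v=.04/' h.py
python3 - <<'E'
from h import *
if cycle('c',.037):
    robot.move_straight(ch(0,.037,.30),QC,v=.2)
    print(pick('p')); save(cam("wrist"),"p7w"); print(read_t())
E
```

```text
c grip mm 7.692892994342153 7.366211132250341
down True bottom z 0.057506874736405963 [-1.33265004 -0.49363198  4.1152065 ]
57.6583
False
60.95
```

View pics/placed_c.png

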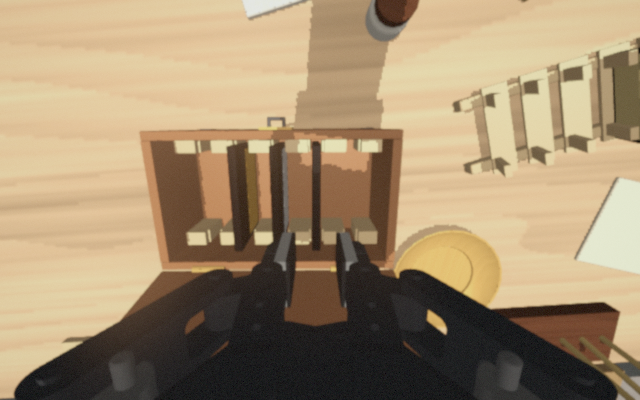

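View pics/p7w.png

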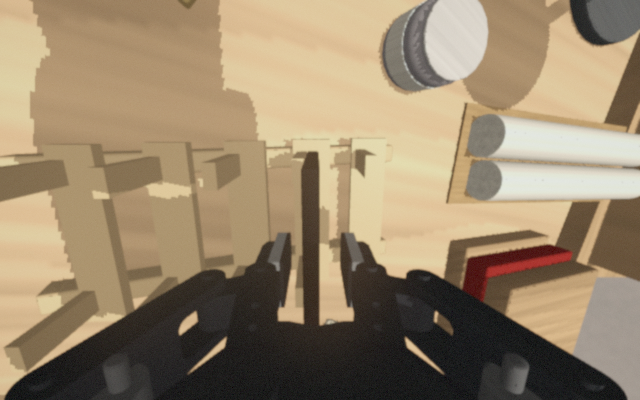

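```bash
python3 - <<'E'
from h import *
print(cycle('p',.074,.18))
robot.move_straight(ch(0,.074,.34),QC,v=.2)
robot.move_to(ch(-.09,.0,.34),QC); save(cam("wrist"),"q1w"); save(cam("side"),"q1s"); save(cam("top"),"q1t"); print(read_t())
E
python3 - <<'E'
import cv2,numpy as np
a=cv2.imread("pics/q1s.png")[80:280,240:480]
cv2.imwrite("pics/q1a.png",cv2.resize(a,None,fx=3,fy=3,interpolation=cv2.INTER_CUBIC))
E
```

```text
p grip mm 7.267802431111792 7.195676657232579
down True bottom z 0.057426268890577295 [-0.04296095  0.55396068  4.96542224]
68.4583
True
69.7
```

View pics/q1w.png

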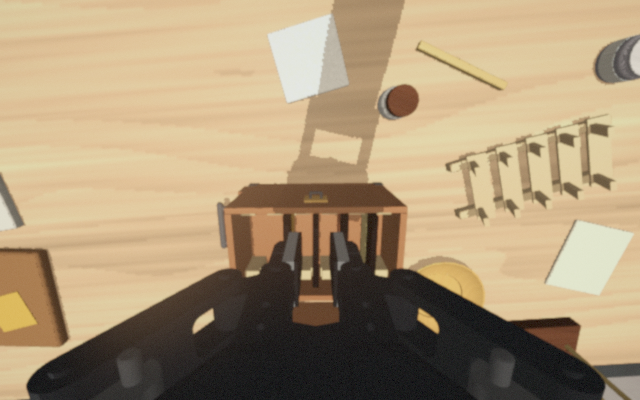

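View pics/q1a.png

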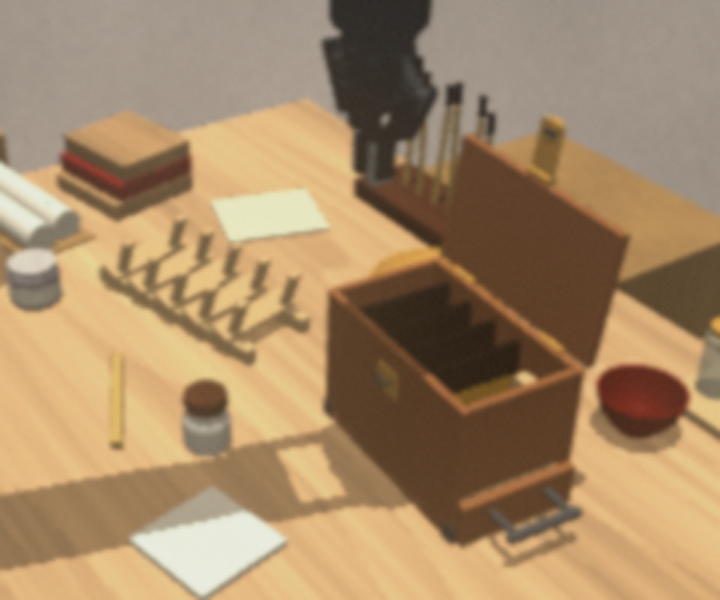

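View pics/q1t.png

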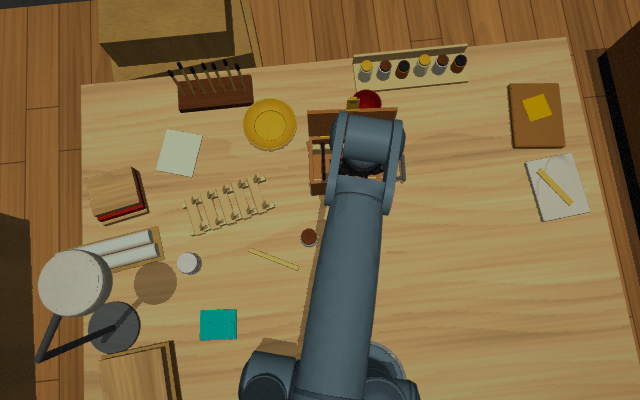

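```bash
python3 - <<'E'
from h import *
command_gripper(0,30)
Y=-.075
robot.move_straight(ch(-.09,Y,.38),QC,v=.2)
robot.move_straight(ch(.13,Y,.38),QC,v=.2)
robot.move_straight(ch(.13,Y,.258),QC,v=.15)
save(cam("side"),"l0s")
r=.105; OH=.019
for th in np.r_[np.arange(1.45,0.05,-.12),0.0]:
    cx=.064-r*np.cos(th)+.010*np.sin(th); cz=.1465+r*np.sin(th)+.010*np.cos(th)
    hit=robot.move_straight(ch(cx+.011,Y,cz+OH+.0005),QC,v=.07,force_limit=15)
    print(round(th,2),hit,np.round(read_contact_force(),1))
    if hit: break
save(cam("side"),"l1s"); print(read_t())
E
python3 - <<'E'
import cv2,numpy as np
a=np.hstack([cv2.imread(f"pics/{n}.png")[60:280,300:490] for n in("l0s","l1s")])
cv2.imwrite("pics/l1a.png",cv2.resize(a,None,fx=2.1,fy=2.1,interpolation=cv2.INTER_CUBIC))
E
```

```text
1.45 False [-0.1  0.2  0.1]
1.33 False [ 0.5 -0.  -0.4]
1.21 False [-0.   0.9  0.4]
1.09 False [-0.1  0.1 -0.3]
0.97 False [-0.3  0.6 -0.8]
0.85 False [ 0.3 -0.5 -0.1]
0.73 False [ 0.1  0.  -0.4]
0.61 False [0.4 0.1 0.3]
0.49 False [-0.3 -0.  -1. ]
0.37 False [ 0.8  0.2 -0.2]
0.25 False [-0.2  0.9 -0. ]
0.13 False [-0.  -0.1  0.3]
0.0 False [-0.5 -0.7  0.7]
77.9
```

View pics/l1a.png

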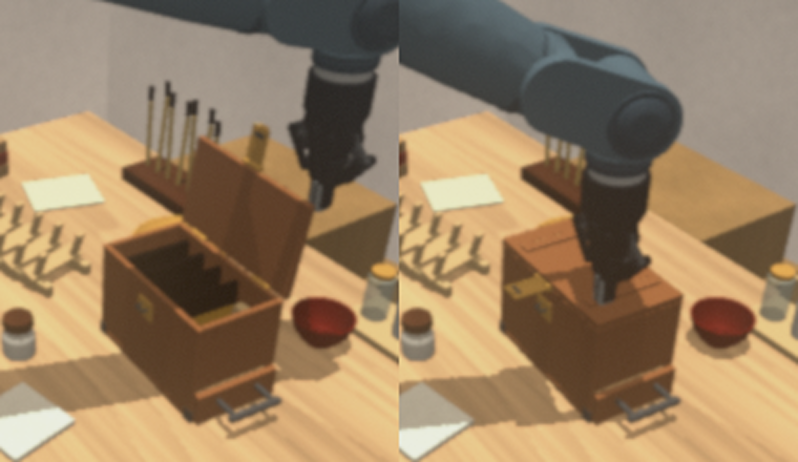

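```bash
python3 - <<'E'
from h import *
Y=-.06
robot.move_straight(ch(-.02,Y,.20),QC,v=.1)
robot.move_straight(ch(-.045,Y,.20),QC,v=.1)
print(robot.move_straight(ch(-.045,Y,.168),QC,v=.02,force_limit=12), "tip z",read_position()[2]-.019)
robot.move_straight(ch(-.045,Y,.22),QC,v=.15)
robot.move_straight(ch(-.13,-.02,.25),QC,v=.2)
save(cam("wrist"),"h0w"); save(cam("side"),"h0s"); print(read_t())
E
python3 - <<'E'
import cv2,numpy as np
a=cv2.imread("pics/h0s.png")[60:280,300:490]
cv2.imwrite("pics/h0a.png",cv2.resize(a,None,fx=2.6,fy=2.6,interpolation=cv2.INTER_CUBIC))
E
```

```text
True tip z 0.15650440072066324
81.0917
```

View pics/h0w.png

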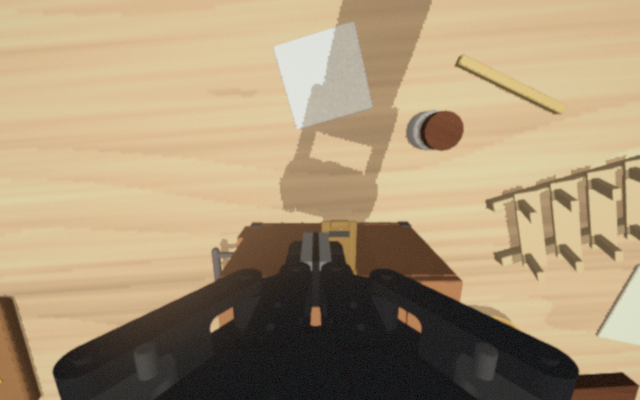

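View pics/h0a.png

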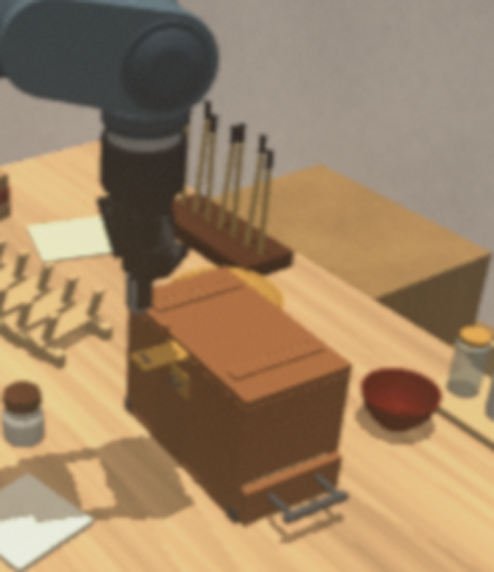

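```bash
python3 - <<'E'
from h import *
robot.move_straight(ch(-.106,0,.20),QC,v=.15)
print(robot.move_straight(ch(-.106,0,.126),QC,v=.06,force_limit=10),read_position()[2],np.round(read_contact_force(),1))
print(robot.move_straight(ch(-.070,0,.126),QC,v=.025,force_limit=8))
p=read_position()-np.array([*CC,0]); print("chest x",p[0]*np.cos(CY)+p[1]*np.sin(CY),np.round(read_contact_force(),1))
robot.move_straight(ch(-.12,0,.126),QC,v=.1)
save(cam("side"),"h1s")
robot.move_straight(ch(-.14,0,.30),QC,v=.2)
robot.move_to([.40,.30,.30],QC); save(cam("side"),"h2s");save(cam("top"),"h2t"); print(read_t())
E
python3 - <<'E'
import cv2,numpy as np
a=np.hstack([cv2.imread(f"pics/{n}.png")[100:280,320:480] for n in("h1s","h2s")])
cv2.imwrite("pics/h2a.png",cv2.resize(a,None,fx=2.5,fy=2.5,interpolation=cv2.INTER_CUBIC))
E
```

```text
False 0.12604255351388013 [-0.3  0.   1.5]
True
chest x -0.0834065958652752 [-2.3 -1.   4.9]
86.8583
```

View pics/h2a.png

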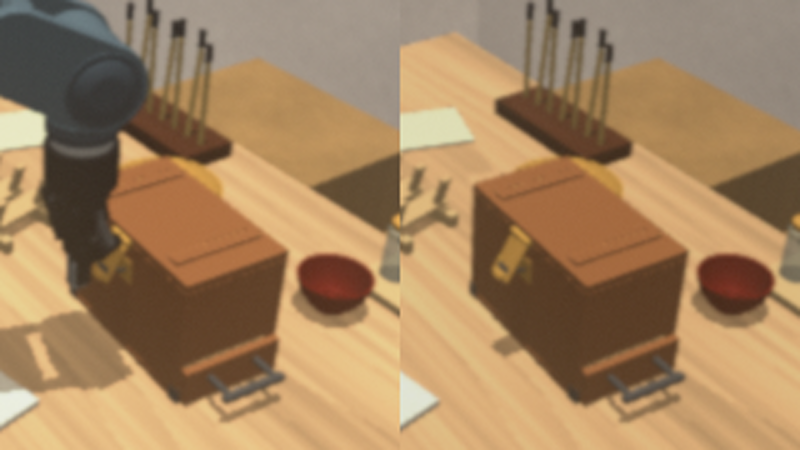

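View pics/h2t.png

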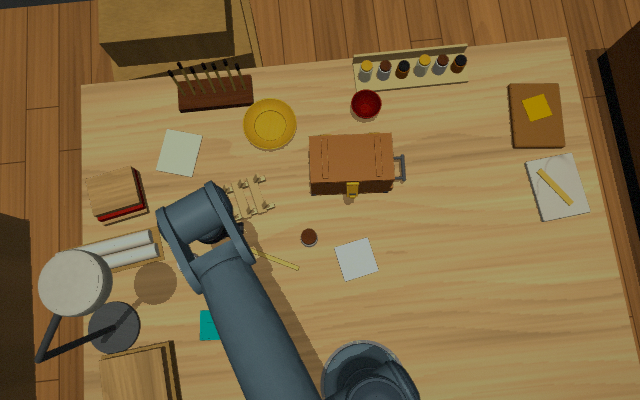

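```bash
python3 - <<'E'
from h import *
robot.move_to(ch(-.17,0.0,.20),QC); c=cam("wrist"); save(c,"h3w")
# expected hasp tip when flat
for n,X in dict(hinge=ch(-.069,0,.1505),flat=ch(-.069,0,.1005),a30=ch(-.094,0,.107)).items(): print(n,np.round(proj(c,X)),np.round(proj(load("h2s"),X)))
E
python3 - <<'E'
import cv2,numpy as np
a=cv2.imread("pics/h2s.png")[170:240,335:415]
cv2.imwrite("pics/h3a.png",cv2.resize(a,None,fx=8,fy=8,interpolation=cv2.INTER_CUBIC))
E
```

```text
hinge [314. 352.] [368. 195.]
flat [315. 310.] [367. 210.]
a30 [314. 291.] [359. 210.]
```

View pics/h3w.png

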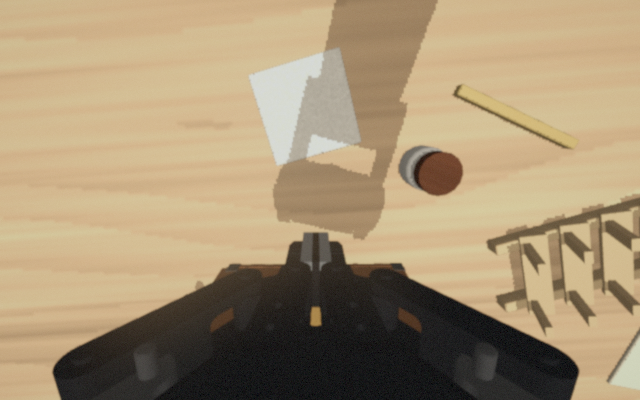

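View pics/h3a.png

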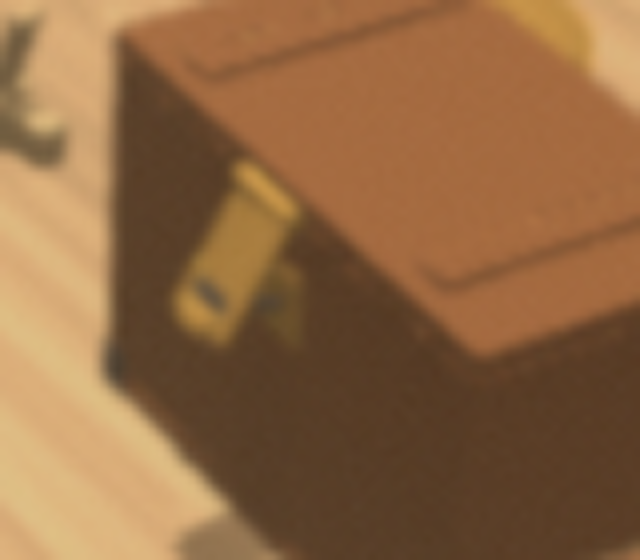

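```bash
python3 - <<'E'
from h import *
Y=.022
robot.move_straight(ch(-.13,Y,.20),QC,v=.15)
robot.move_straight(ch(-.13,Y,.133),QC,v=.15)
print(robot.move_straight(ch(-.070,Y,.133),QC,v=.02,force_limit=8))
p=read_position()-np.array([*CC,0]); print("chest x",p[0]*np.cos(CY)+p[1]*np.sin(CY),read_position()[2],np.round(read_contact_force(),1))
save(cam("side"),"h4s")
robot.move_straight(ch(-.13,Y,.133),QC,v=.06)
save(cam("side"),"h5s"); print(read_t())
E
python3 - <<'E'
import cv2,numpy as np
a=np.hstack([cv2.imread(f"pics/{n}.png")[160:240,335:415] for n in("h4s","h5s")])
cv2.imwrite("pics/h5a.png",cv2.resize(a,None,fx=5,fy=5,interpolation=cv2.INTER_CUBIC))
E
```

```text
True
chest x -0.07732512954540335 0.13262522774821472 [-2.4  0.7  4.7]
92.7
```

View pics/h5a.png

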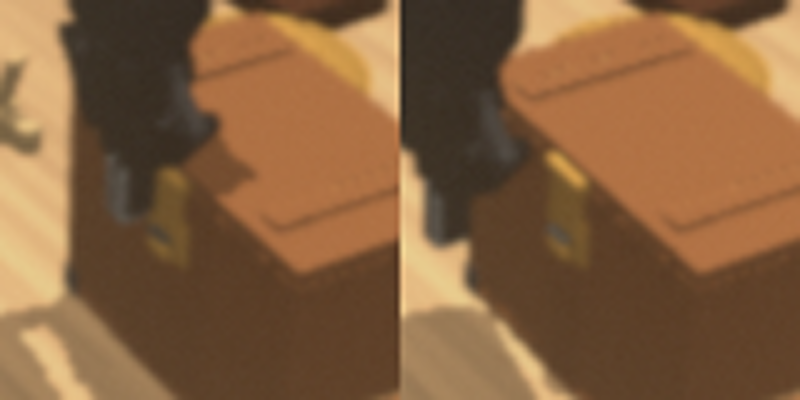

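Run:
```python
from h import *
robot.move_straight(ch(-.15,.022,.30),QC,v=.2)
robot.move_to([.40,.30,.32],QC); robot.dwell(.5); save(cam("side"),"f1s");save(cam("top"),"f1t"); print(read_t())
S=load("f1s");T=load("f1t")
print("flat tip",proj(S,ch(-.068,0,.1005)),"rim FL",proj(T,ch(-.064,.11,.1565)),"FR",proj(T,ch(-.064,-.11,.1565)),"pull shut",proj(T,ch(0,-.155,.031)))
a=cv2.imread("pics/f1s.png")[130:280,320:480];b=cv2.imread("pics/f1t.png")[90:240,290:430]
cv2.imwrite("pics/f1a.png",cv2.resize(np.hstack([a,b]),None,fx=2.6,fy=2.6,interpolation=cv2.INTER_CUBIC))
```

```text
95.4417
flat tip [367.30070048 209.65975427] rim FL [309.95254142 181.55402096] FR [394.69313117 178.82814151] pull shut [402.90700133 167.22112969]
```

View pics/f1a.png

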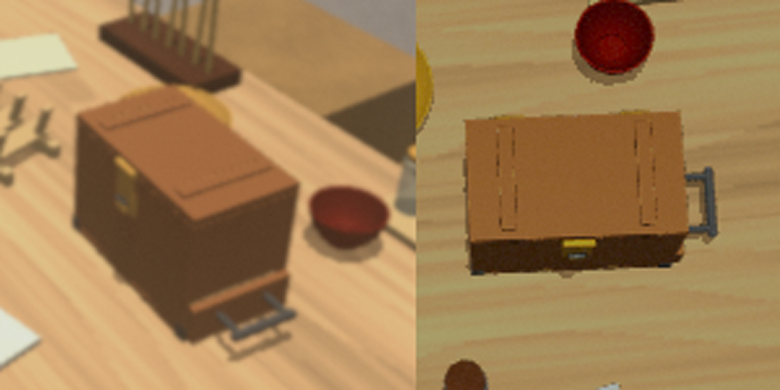

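View pics/f1t.png

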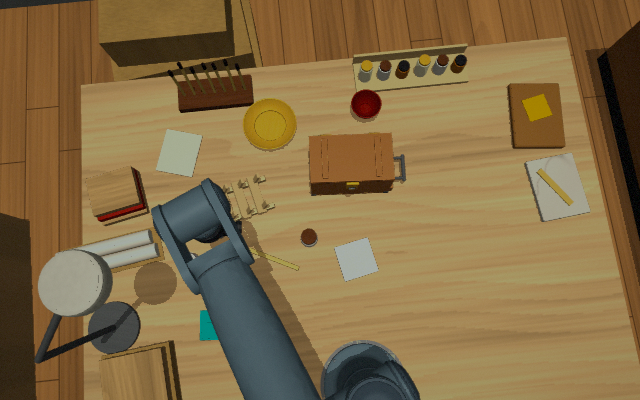

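Run:
```python
from h import *
sign_off(); print(read_t())
```

```text
the job is handed in; nothing more can be done
the job is handed in; nothing more can be done
```

The job is done and handed in at about 95 s. The rack held four panels and no red-tinted one. They now stand margin up in the chest slots:

| Panel | Slot (chest y, mm) |
|---|---|
| Yellow | -37 |
| Silver | 0 |
| Copper | +37 |
| Pale gold | +74 |

The brush lies in the end drawer, which I pushed home until it met its stop. After the last panel was in I closed the lid, then folded the hasp.

**Last checks:**
- **Panels:** all four bottomed at the compartment floor, reading 57.4–57.5 mm against 58 nominal. The set-down force was about 4–5 N. I slowed the last millimetres after the second panel, but the force did not drop.
- **Lid:** its top read 156.5 mm under a 12 N press, which is the shut height.
- **Drawer:** the pull is where it should be with the drawer shut, within about a pixel in the top view.
- **Hasp:** the first push left it about 25–30° open, probably because the finger met the staple. A second push, off to one side, laid it flat against the front, and it stayed there.
- **Bystanders:** the dish, jar and bowl look unmoved in the final picture. The arm hid the tin in that picture, so I did not confirm it, but I felt no contact near it.

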